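Free the stone ring of the sharpening machine with the two-pin spanner

ROBOT

A 6-joint arm with a two-finger parallel gripper is mounted at the origin on the work surface. World frame = base frame: x ahead of the robot, y to its left, z up, the work surface at z = 0. Lengths are in m, angles in rad, forces in N, time in s.
With the tool pointing down it reaches from about 0.3 to 0.875 m from the base axis. Payload 6.4 kg.
Tool frame: the origin (TCP) lies midway between the tips of the shut fingers; the grasp point (between the pads) lies 19 mm behind it; x points along the fingers, y is the direction in which the jaws open and shut, and the axes are right-handed (so a half turn about x gives the same grasp; the last joint's range is limited). The gripper opens to 85 mm and grips with 20 to 120 N. Pads are 22 mm wide; open, the fingers measure 114 mm over their backs; the gripper's body (76 mm by 85 mm) begins 54 mm behind the grasp point. The pads swing forward as they close: fully open they stand 13 mm farther back than shut.
Start: joints at [1.08, 0.181, 1.607, -0, 1.354, -0.206], TCP at [0.162, 0.552, 0.197] pointing down, gripper open.
Joint ranges: [-2.99, 2.99], [-0.89, 2.07], [0.3, 2.58], [-1.14, 4.28], [0, 2.63], [-3.12, 3.12]. Speed limits (rad/s): [2.57, 2.57, 3.01, 3.14, 3.14, 3.14].

INTERFACE

Orientations are given as a unit quaternion [w, x, y, z].
In Python, from bench import ctrl gives the robot as it stands.
- The arm moves only by the tool step_arm, never from a script. Its argument "motion" is a list of rows, each a list of 7 numbers: the shift along the tool's x, y, z in mm, then the turn, a rotation vector about the tool's x, y, z in degrees, then the closure in counts, from 0 (fully open) to 255 (shut). In form: [[tx, ty, tz, rx, ry, rz, hand], ...]. A call has 1 to 10 rows; each row is the pose to reach, as a shift and turn from the pose commanded when the call began, along the tool's axes at that moment; what a row does not reach only later rows make up. A row lasts 1/8 s, in which the tool goes at most 62.5 mm and 10.7 degrees, less where a joint would pass 70% of its speed; a pose out of reach is approached as far as the arm can. A call with a gripper value outside its range is refused whole. The fingers move at their own pace and stop on an object; the grip force is fixed at half the most. Time passes only in rows, so rows that repeat a pose let the fingers close. It gives the time, the measured TCP pose, the force and the opening at its end, in the units of the state.
- ctrl.get_obs(): the state, without advancing time (a new reading comes with each control period).
- ctrl.camera(name): name is "scene" or "top" or "wrist"; returns (picture, depth): 400x640x3 uint8, red, green, blue; 400x640 float32, m along the optical axis (not along the pixel's ray), 0 where there is no reading.
- ctrl.camera_info(name): a dict with "fx", "fy", "cx", "cy" (pixels), "T" (4x4, takes a point from camera to world coordinates); the wrist camera has in their place "hand_eye" (4x4, takes a point from camera to tool coordinates, whose origin is the TCP and whose axes are the tool frame's). Camera axes: x right, y down, z forward; pixel columns grow to the right and rows downward; lengths in m; the calibration is good to about 2 mm. A picture is of the moment at which its call begins: read the wrist's pose just before it. camera_info takes no time and is no camera call.
- ctrl.hand_in(): hands the job in, once; it reports no verdict.
The state is a dict: "time_s": time; "q": joint angles; "dq": joint speeds; "joint_efforts": joint torques, N m; "eef_pos": TCP position; "eef_rot": TCP orientation; "wrist_force": force on the tool from outside, world axes, zero at the start; "torque": the same for the moment, N m; "opening": opening from 0.0 (shut) to 1.0 (fully open).
Only numpy, scipy, OpenCV 4.12 (cv2) and the standard library are available. Lean on these libraries where they do the work, as an engineer would, in place of code of your own. Each camera call takes 0.05 s, during which the arm holds its last target. There are 200 camera calls.

TASK

The spoon carver's sharpening stone is due to be changed. Take the two-pin spanner that fits from the rail stand, set its pins into the two holes of the ring recessed in the middle of the stone, turn the ring anticlockwise (seen from above) to its stop to free it, and leave the spanner standing fully down in the ring. Leave the other, smaller spanner where it is.

Things in the scene. Friction and masses are not known exactly. Their poses are not given: they have to be found in the camera images.
- spanner_grip (a point): Centre of the fitting spanner's upright wooden handle, 44 (x) x 24 (y) x 60 mm tall, on a steel bridge 90 (x) x 26 x 8 mm with two pins under it, 12 mm thick, 10 mm long, at x = +-35 mm. 38 mm above the bridge's underside, 48 above the pin tips; z up. Starts upright in a fixed stand: bridge lying along two wooden rails 20 mm high, pins in the 18 mm slot between; lifts straight out. 220 g; either way round fits.
- small_spanner_grip (a point): Centre of the handle (32 x 22 x 46 mm) of the smaller spanner, which does not fit: bridge 58 mm long, pins 40 mm apart. It stands in the same rail stand, about 120 mm from the fitting one, at either end. To be left there.
- ring_face (a point): Centre of the top face of the steel ring (118 mm wide) in the middle of the flat pale stone (196 mm wide) of a fixed grey machine 210 mm square. Face 90 mm above the table, 6 mm below the stone's top, in a well 124 mm wide. Pin holes 22 mm wide, 14 deep, at x = +-35 mm; z up; axes turn with the ring. Seated, the bridge lies on this face; pins have 5 mm play all round (8 degrees of turn).
- ring (a joint): Angle of the ring (rad): 0 fully locked, 1.0 free, against its stop; grows anticlockwise seen from above. At the start between 0 and 0.2. It stays where it is left; turning it takes about 0.2 N m.
Not all that is in view belongs to the job. Leave any green or turquoise look-alike of the part that bears spanner_grip alone.

How it is judged:
On the way:
1. the spanner's pins are in the ring's holes before the ring has been turned halfway (horizontal distance between spanner_grip and ring_face below 0.014 m and z of spanner_grip in the frame of ring_face below 0.044 m and value of joint ring below 0.5 rad), for 0.2 s.
At the end, for the whole second after the job is handed in: The ring is turned to within about 10 degrees of its stop (above 0.82 rad), and the spanner is let go and rests upright with its pins in the ring's holes: handle centre within 14 mm of the ring's axis and less than 42 mm above the ring's face (value of joint ring above 0.82 rad and horizontal distance between spanner_grip and ring_face below 0.014 m and z of spanner_grip in the frame of ring_face below 0.042 m and angle between spanner_grip's own z axis and vertical below 0.17 rad and linear speed of spanner below 0.03 m/s); the robot touches nothing.
It fails at once if the smaller spanner is moved more than 40 mm from its place (distance of small_spanner_grip from where it was at the start of the episode above 0.04 m).
It also fails if it takes over 45 s, if anything falls off the work surface, if the arm or the gripper's body presses on something with over 40 N, if the wrist force passes 120 N, or if a joint passes its speed limit or range.

## Working session

There is one attempt and no reset: what is moved stays moved. The work goes in short steps, Python scripts to look and compute and a tool call to move; the robot and the scene stay as the last step left them, time stands still between calls to the robot, and variables do not carry over. Pictures are saved under pics/ and viewed, about 8 in all and at most 12, crops included, and the job is handed in when it is done.

Besides the shell and the picture viewer there is one more tool, called after "Call:" as a command line: name --pt "numbers of a row" for each row, then --argument value for the rest. step_arm: Moves the arm, as the interface text tells. Its arguments: {"type":"object","properties":{"motion":{"type":"array","items":{"type":"array","items":{"type":"number"}}}},"required":["motion"]}

```bash
mkdir -p pics; cat > h.py <<'E'
import numpy as np, cv2
from bench import ctrl
from scipy.spatial.transform import Rotation as R
def T_cam(name,o=None):
    i=ctrl.camera_info(name)
    if name!="wrist": return i,np.array(i["T"])
    o=o or ctrl.get_obs(); T=np.eye(4); q=o["eef_rot"]
    T[:3,:3]=R.from_quat([q[1],q[2],q[3],q[0]]).as_matrix(); T[:3,3]=o["eef_pos"]
    return i,T@np.array(i["hand_eye"])
def shot(name,save=None):
    i,T=T_cam(name); p,d=ctrl.camera(name)
    v,u=np.mgrid[:400,:640]
    c=np.stack([(u-i["cx"])/i["fx"]*d,(v-i["cy"])/i["fy"]*d,d],-1)
    P=c@T[:3,:3].T+T[:3,3]; P[d==0]=np.nan
    if save: cv2.imwrite(f"pics/{save}.png",p[...,::-1])
    return p,P
E
python3 - <<'E'
from h import *
p,P=shot("top","top1"); p2,P2=shot("scene","scene1")
np.savez("s.npz",p=p,P=P,p2=p2,P2=P2)
o=ctrl.get_obs(); print(o)
E
```

```text
{'time_s': 0.1, 'q': array([ 1.07968679e+00,  1.81518825e-01,  1.60788419e+00, -5.14168287e-06,
        1.35382057e+00, -2.06272903e-01]), 'dq': array([-3.28921933e-05, -1.39621015e-03, -3.04546495e-03, -7.51549802e-04,
        5.46080247e-05,  1.29017551e-03]), 'joint_efforts': array([ 1.44899286e-04, -4.45872831e+01, -3.52241635e+01, -2.33307792e-04,
        4.06094347e-03, -1.76084427e-05]), 'eef_pos': array([0.16128065, 0.55134568, 0.19655652]), 'eef_rot': array([ 0.69975226,  0.09982192,  0.70014295, -0.10090698]), 'wrist_force': array([ 0.64653102, -0.09313631,  0.45226432]), 'torque': array([-0.04163341, -0.01986756,  0.07828824]), 'opening': 0.9994466438563943}
```

View pics/top1.png

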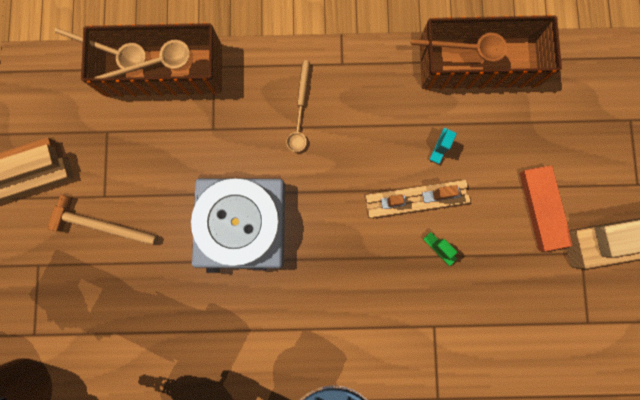

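View pics/scene1.png

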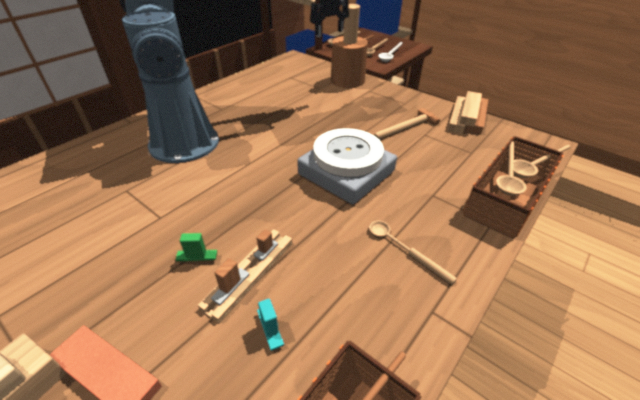

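Top view: the rail stand runs (367,207) to (470,190). The brown-handled spanners are at about (395,201), the smaller, and (440,194), the larger. The turquoise (442,146) and green (441,248) items are look-alikes, so I leave them alone. The ring is at (235,222), with holes at (221,214) and (248,229). I'll take the right-hand spanner at (440,194), and check its size with a crop and depth.

```bash
python3 - <<'E'
from h import *
s=np.load("s.npz");p,P=s["p"],s["P"]
cv2.imwrite("pics/crop.png",cv2.resize(p[165:230,350:480,::-1],None,fx=6,fy=6,interpolation=cv2.INTER_CUBIC))
def box(m,n):
    pts=P[m][:,:2]; r=cv2.minAreaRect(pts.astype(np.float32)); print(n,len(pts),r,pts.mean(0),np.nanmedian(P[m][:,2]))
r=np.zeros(p.shape[:2],bool); r[170:230,350:480]=1
z=P[...,2]; u=np.arange(640)[None]
for a,b,n in((350,417,"left"),(417,480,"right")):
    k=r&(u>=a)&(u<b)
    zz=z[k&(z>.04)]; print(n,"zmax",np.nanmax(zz))
    box(k&(z>np.nanmax(zz)-.008),n+" top"); box(k&(z>.026)&(z<.04),n+" bridge?")
box(r&(z>.012)&(z<.024),"rails")
# ring
r[:]=0; r[175:275,185:290]=1
k=r&(z>.0935); c,rad=cv2.minEnclosingCircle(P[k][:,:2].astype(np.float32)); print("stone",c,rad,np.nanmedian(z[k]))
g=p.astype(int).sum(2); k=np.zeros_like(r); k[200:245,208:262]=1
k&=g<200; n,l,st,ce=cv2.connectedComponentsWithStats(k.astype(np.uint8))
i,T=T_cam("top")
for j in range(1,n):
    if st[j,4]>15:
        d=np.array([(ce[j][0]-i["cx"])/i["fx"],(ce[j][1]-i["cy"])/i["fy"],1]); w=T[:3,:3]@d; t=(.09-T[2,3])/w[2]
        print(ce[j],st[j,4],T[:3,3]+t*w)
E
```

```text
left zmax 0.0789766738522184
left top 130 ((0.5482247471809387, -0.15880087018013), (0.021989254280924797, 0.0312882661819458), 7.8004841804504395) [ 0.5479553 -0.1590686] 0.0750715119188598
left bridge? 116 ((0.5506868362426758, -0.16033373773097992), (0.0513460636138916, 0.08507236838340759), 10.994086265563965) [ 0.54438156 -0.15177816] 0.029592278927481563
right zmax 0.09616553296969488
right top 146 ((0.5630861520767212, -0.2765120267868042), (0.02285104990005493, 0.04262816533446312), 6.8100433349609375) [ 0.56303372 -0.27587978] 0.08979930352434234
right bridge? 157 ((0.5579771995544434, -0.27685824036598206), (0.037390053272247314, 0.09093093127012253), 3.9844868183135986) [ 0.55911798 -0.26023334] 0.029740913164645222
rails 1237 ((0.5562567114830017, -0.22082915902137756), (0.056492242962121964, 0.2509552240371704), 7.27156400680542) [ 0.55416593 -0.21634695] 0.02128892468992194
stone (0.504834771156311, 0.2124326378107071) 0.09827080368995667 0.09732886712126909
[221.11627907 214.11627907] 43 [0.52110807 0.24339206 0.09      ]
[247.91111111 228.71111111] 45 [0.48654101 0.18251491 0.09      ]
```

View pics/crop.png

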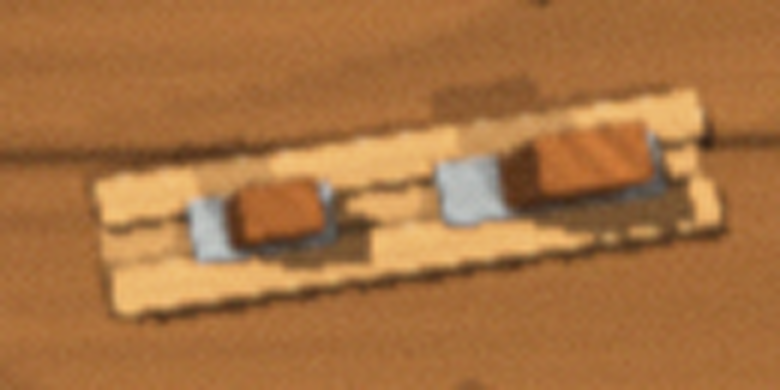

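The crop confirms it. The right one (crop 590,165) has a 43x23 mm handle top on a long bridge, so it's the fitting spanner. The left one (crop 280,210) is 31x22 mm, so it's the smaller. Moving over the stand now.

Call:
step_arm --pt "-50 -682 619 66.5 0 0 0" --pt "-50 -682 619 66.5 0 0 0" --pt "-50 -682 619 66.5 0 0 0" --pt "-50 -682 619 66.5 0 0 0" --pt "-50 -682 619 66.5 0 0 0" --pt "-50 -682 619 66.5 0 0 0" --pt "-50 -682 619 66.5 0 0 0" --pt "-50 -682 619 66.5 0 0 0" --pt "-50 -682 619 66.5 0 0 0" --pt "-50 -682 619 66.5 0 0 0"

```text
time_s: 1.35
eef_pos: [0.4346, -0.0116, 0.2314]
eef_rot: [0.53, 0.468, 0.53, -0.468]
wrist_force: [1.3, 0.2, 0.4]
opening: 1.002
```

```bash
cat >> h.py <<'E'
def go(x,y,z,yaw):
    "shift to TCP target, yaw = world angle of tool y (deg), tool down"
    o=ctrl.get_obs(); q=o["eef_rot"]; M=R.from_quat([q[1],q[2],q[3],q[0]])
    a=np.radians(yaw); Y=np.array([np.cos(a),np.sin(a),0]); X=np.array([0,0,-1.]); G=R.from_matrix(np.stack([X,Y,np.cross(X,Y)],1))
    print("now",o["time_s"],o["eef_pos"].round(4),"yaw",np.degrees(np.arctan2(*M.as_matrix()[1::-1,1])).round(2),"F",o["wrist_force"].round(1),"op",round(o["opening"],3))
    print("move",(M.inv().apply(np.array([x,y,z])-o["eef_pos"])*1e3).round(1),(M.inv()*G).as_rotvec(degrees=True).round(2))
E
python3 -c "
from h import *
go(.563,-.2765,.2,7.2)"
```

```text
now 1.35 [ 0.4346 -0.0116  0.2314] yaw 7.15 F [1.3 0.2 0.4] op 1.002
move [ 31.4  94.4 278.9] [-0.05 -0.   -0.03]
```

Call:
step_arm --pt "30 94 279 0 0 0 0" --pt "30 94 279 0 0 0 0" --pt "30 94 279 0 0 0 0" --pt "30 94 279 0 0 0 0" --pt "30 94 279 0 0 0 0" --pt "30 94 279 0 0 0 0" --pt "30 94 279 0 0 0 0"

```text
time_s: 2.22
eef_pos: [0.5618, -0.2738, 0.2006]
eef_rot: [0.53, 0.468, 0.531, -0.468]
wrist_force: [0.1, 1.3, 0.0]
opening: 1.0
```

```bash
python3 -c "
from h import *
p,P=shot('wrist','w1')
z=P[...,2]; k=(z>.08)&(z<.1)
n,l,st,ce=cv2.connectedComponentsWithStats(k.astype(np.uint8))
for j in range(1,n):
    if st[j,4]>100: print(ce[j],st[j,4],cv2.minAreaRect(P[l==j][:,:2].astype(np.float32)),np.median(z[l==j]))
go(.563,-.2765,.039,7.2)"
```

```text
[319.97841727 185.0729702 ] 973 ((0.5628542900085449, -0.27737048268318176), (0.02280445210635662, 0.04337255656719208), 7.1696343421936035) 0.08770858250265101
[580.12831424 245.19443535] 3055 ((0.8465990424156189, -0.3121320605278015), (0.14988280832767487, 0.04981563985347748), 71.90023040771484) 0.09353057513931257
[611.42474747 298.08232323] 1980 ((0.9226521253585815, -0.36578497290611267), (0.13918133080005646, 0.07366231083869934), 69.9561538696289) 0.08418280280603133
[631.46740638 366.74618585] 721 ((0.9725993275642395, -0.4487507939338684), (0.07147020101547241, 0.009275182150304317), 89.92964172363281) 0.08846840998502364
[510.71559633 394.71559633] 109 ((0.83997642993927, -0.5247998833656311), (0.007817828096449375, 0.02433733642101288), 2.598738431930542) 0.08342263832773494
now 2.275 [ 0.562  -0.2734  0.2011] yaw 7.22 F [-0.3  0.4 -1.5] op 0.999
move [162.1   0.7   3.4] [ 0.02 -0.05  0.03]
```

View pics/w1.png

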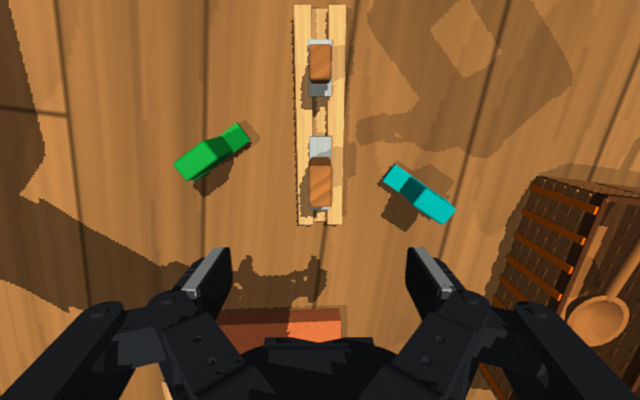

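The wrist view shows the fitting spanner's handle at (320,185) and the small one at (320,62). Both views give (0.563,-0.277). The turquoise and green items lie near the finger paths, so I descend with the jaws half shut.

Call:
step_arm --pt "50 1 4 0 0 0 80" --pt "95 1 4 0 0 0 80" --pt "130 1 4 0 0 0 80" --pt "150 1 4 0 0 0 80" --pt "162 1 4 0 0 0 80" --pt "162 1 4 0 0 0 255" --pt "162 1 4 0 0 0 255" --pt "162 1 4 0 0 0 255" --pt "162 1 4 0 0 0 255" --pt "162 1 4 0 0 0 255"

```text
time_s: 3.52
eef_pos: [0.5649, -0.2792, 0.041]
eef_rot: [0.531, 0.468, 0.529, -0.468]
wrist_force: [-1.5, 0.5, 6.6]
opening: 0.257
```

Call:
step_arm --pt "-10 0 0 0 0 0 255" --pt "-30 0 0 0 0 0 255" --pt "-70 0 0 0 0 0 255" --pt "-120 0 0 0 0 0 255" --pt "-140 0 0 0 0 0 255" --pt "-140 0 0 0 0 0 255"

```text
time_s: 4.28
eef_pos: [0.5647, -0.279, 0.1811]
eef_rot: [0.532, 0.468, 0.529, -0.468]
wrist_force: [-0.2, 0.8, -3.1]
opening: 0.264
```

```bash
python3 -c "
from h import *
p,P=shot('wrist','w2')
go(.504,.2127,.2,-29.6)"
```

```text
now 4.325 [ 0.5636 -0.2782  0.1788] yaw 7.18 F [-0.9  1.1 -2.9] op 0.262
move [ -21.1    2.2 -494.5] [ 3.678e+01 -1.000e-02  1.000e-02]
```

View pics/w2.png

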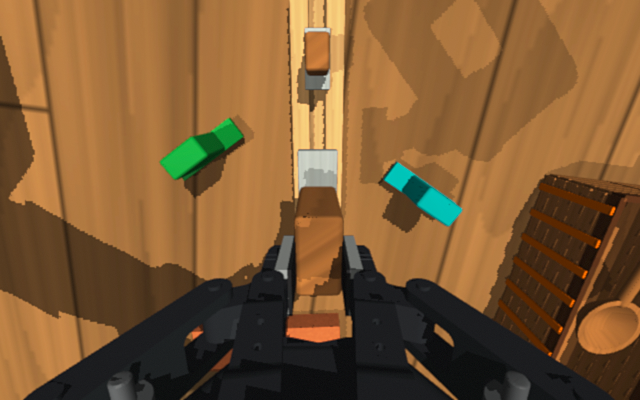

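Spanner held upright: handle at (318,240), bridge end at (317,150). Carrying it to above the ring.

Call:
step_arm --pt "-21 2 -494 36.8 0 0 255" --pt "-21 2 -494 36.8 0 0 255" --pt "-21 2 -494 36.8 0 0 255" --pt "-21 2 -494 36.8 0 0 255" --pt "-21 2 -494 36.8 0 0 255" --pt "-21 2 -494 36.8 0 0 255" --pt "-21 2 -494 36.8 0 0 255" --pt "-21 2 -494 36.8 0 0 255" --pt "-21 2 -494 36.8 0 0 255" --pt "-21 2 -494 36.8 0 0 255"

```text
time_s: 5.58
eef_pos: [0.5028, 0.2116, 0.198]
eef_rot: [-0.356, -0.61, -0.356, 0.612]
wrist_force: [0.4, -0.2, -3.2]
opening: 0.267
```

```bash
python3 -c "
from h import *
o=ctrl.get_obs();q=o['eef_rot'];M=R.from_quat([q[1],q[2],q[3],q[0]])
p,P=shot('wrist','w3')
L=M.inv().apply((P.reshape(-1,3)-o['eef_pos'])).reshape(P.shape)*1e3
for r in range(140,300,10): print(r,L[r,318].round(1))
k=np.zeros(p.shape[:2],bool);k[140:185,285:350]=1;k&=(L[...,0]>0)&(L[...,0]<35)
b=L[k];print('bridge',len(b),np.nanpercentile(b,[3,97],axis=0).round(1),cv2.minAreaRect(b[:,1:].astype(np.float32)))
go(.504,.2127,.14,-29.6)"
```

```text
140 [121.1  -0.5 -41.3]
150 [ 14.2  -0.5 -45.9]
160 [ 12.9  -0.5 -39.7]
170 [ 13.4  -0.5 -33. ]
180 [ 12.8  -0.5 -26.5]
190 [ -0.1  -0.5 -23.2]
200 [-19.8  -0.5 -22.9]
210 [-36.7  -0.5 -22.9]
220 [-45.4  -0.5 -20.9]
230 [-46.3  -0.5 -16.2]
240 [-47.5  -0.5 -11.5]
250 [-46.6  -0.5  -5.9]
260 [-46.1  -0.5  -0.2]
270 [-46.9  -0.6   4.9]
280 [-46.8  -0.6  10.6]
290 [-47.1  -0.6  16.2]
bridge 1426 [[ 11.9 -12.9 -46. ]
 [ 14.9  11.3 -24.1]] ((-0.8989524841308594, -34.75861358642578), (22.925304412841797, 25.89374351501465), 89.98595428466797)
now 5.625 [0.5033 0.211  0.1984] yaw -29.65 F [-0.5  0.4 -2.4] op 0.263
move [58.4 -0.1 -2. ] [-0.05  0.14  0.12]
```

View pics/w3.png

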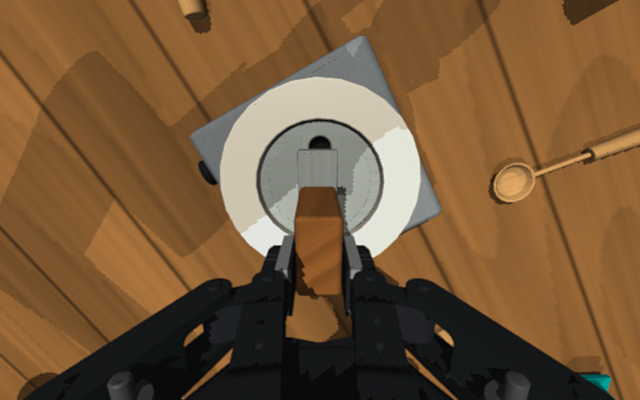

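The hole shows at (319,142), in line with the bridge (col 318). In the tool frame, the handle centre is at y -0.7, z -1 mm, and the underside is 21 mm below the TCP. Descending in stages.

Call:
step_arm --pt "40 0.5 -1 0 0 0 255" --pt "62 0.5 -1 0 0 0 255" --pt "70 0.5 -1 0 0 0 255" --pt "73 0.5 -1 0 0 0 255" --pt "76 0.5 -1 0 0 0 255" --pt "79 0.5 -1 0 0 0 255" --pt "81 0.5 -1 0 0 0 255" --pt "81 0.5 -1 0 0 0 255"

```text
time_s: 6.62
eef_pos: [0.505, 0.2127, 0.1193]
eef_rot: [0.356, 0.611, 0.356, -0.611]
wrist_force: [-0.6, -0.4, -2.7]
opening: 0.262
```

Call:
step_arm --pt "3 0 0 0 0 0 255" --pt "5 0 0 0 0 0 255" --pt "7 0 0 0 0 0 255" --pt "7 0 0 0 0 0 255"

```text
time_s: 7.12
eef_pos: [0.5048, 0.2126, 0.112]
eef_rot: [-0.356, -0.611, -0.356, 0.611]
wrist_force: [-0.1, -0.7, -2.0]
opening: 0.263
```

The pins are in, about 1 mm off the face, with no side force. Turning anticlockwise.

Call:
step_arm --pt "0.5 0 0 -3 0 0 255" --pt "0.5 0 0 -8 0 0 255" --pt "0.5 0 0 -13 0 0 255" --pt "0.5 0 0 -18 0 0 255" --pt "0.5 0 0 -23 0 0 255" --pt "0.5 0 0 -28 0 0 255" --pt "0.5 0 0 -33 0 0 255" --pt "0.5 0 0 -38 0 0 255" --pt "0.5 0 0 -43 0 0 255" --pt "0.5 0 0 -48 0 0 255"

```text
time_s: 8.38
eef_pos: [0.5054, 0.2126, 0.1119]
eef_rot: [0.574, 0.413, 0.574, -0.413]
wrist_force: [0.9, 0.2, -2.7]
opening: 0.262
```

```bash
python3 -c "
from h import *
o=ctrl.get_obs();print(o['torque'],o['q'])
go(.5045,.2125,.1115,30)"
```

```text
[-0.00924527 -0.18224141 -0.26493091] [ 1.81591286e-01  2.14342423e-01  1.75132277e+00  6.08788984e-05
  1.17514292e+00 -1.41522760e-01]
now 8.375 [0.5054 0.2126 0.1119] yaw 18.51 F [ 0.9  0.2 -2.7] op 0.262
move [ 0.4 -0.9 -0.2] [-1.149e+01  1.000e-02 -4.000e-02]
```

Call:
step_arm --pt "0 0 0 -2 0 0 255" --pt "0 0 0 -4 0 0 255" --pt "0 0 0 -6 0 0 255" --pt "0 0 0 -8 0 0 255" --pt "0 0 0 -10 0 0 255"

```text
time_s: 9.0
eef_pos: [0.5054, 0.2124, 0.112]
eef_rot: [0.608, 0.362, 0.607, -0.362]
wrist_force: [0.9, -1.0, -1.7]
opening: 0.262
```

```bash
python3 -c "
from h import *
o=ctrl.get_obs();print(o['torque'])
go(.5045,.2125,.1115,36)"
```

```text
[-0.30600858 -0.01769306 -0.75659651]
now 9.0 [0.5054 0.2124 0.112 ] yaw 28.39 F [ 0.9 -1.  -1.7] op 0.262
move [ 0.5 -0.7 -0.6] [-7.61  0.02 -0.03]
```

Call:
step_arm --pt "0 0 0 -1 0 0 255" --pt "0 0 0 -2 0 0 255" --pt "0 0 0 -2 0 0 255"

```text
time_s: 9.38
eef_pos: [0.5051, 0.2123, 0.1119]
eef_rot: [0.613, 0.352, 0.613, -0.352]
wrist_force: [0.7, -2.4, 0.5]
opening: 0.264
```

```bash
python3 -c "
from h import *
o=ctrl.get_obs();print(o['torque'])
go(.5045,.2125,.1115,36)"
```

```text
[-0.50515565 -0.22853705 -1.83373439]
now 9.375 [0.5051 0.2123 0.1119] yaw 30.33 F [ 0.7 -2.4  0.5] op 0.264
move [ 0.4 -0.5 -0.5] [-5.67  0.01 -0.  ]
```

The torque climbed from 0.26 to 0.76 to 1.83 N m within a few degrees, so the ring is on its stop. I back off within the pin play, release and retreat straight up.

Call:
step_arm --pt "0 0 0 2 0 0 255" --pt "0.5 0 0 4 0 0 255" --pt "0.5 0 0 4 0 0 120" --pt "0.5 0 0 4 0 0 60" --pt "0.5 0 0 4 0 0 60" --pt "-25 0 0 4 0 0 60" --pt "-70 0 0 4 0 0 60" --pt "-130 0 0 4 0 0 60" --pt "-160 0 0 4 0 0 60" --pt "-160 0 0 4 0 0 60"

```text
time_s: 10.62
eef_pos: [0.5067, 0.2131, 0.2751]
eef_rot: [0.603, 0.374, 0.599, -0.371]
wrist_force: [0.2, -0.3, -0.6]
opening: 0.763
```

```bash
python3 -c "
from h import *
go(.5,.21,.27,30)
p,P=shot('wrist','w4')
z=P[...,2]; k=np.zeros(z.shape,bool);k[60:300,200:440]=1
kk=k&(z>.145)&(z<.17); print('handle',kk.sum(),cv2.minAreaRect(P[kk][:,:2].astype(np.float32)),np.median(z[kk]))
d=np.hypot(P[...,0]-.5045,P[...,1]-.2127); s=k&(d>.066)&(d<.095); f=k&(d<.058)&(d>.048)
print('stone z',np.nanmedian(z[s]),'ring z',np.nanmedian(z[f]))
b=k&(d<.05)&(z>np.nanmedian(z[f])+.004)&(z<.112); print('bridge z',b.sum(),np.median(z[b]))
p,P=shot('top','top2'); z=P[...,2]; k=np.zeros(z.shape,bool);k[170:230,350:417]=1;k&=z>.068
print('small',P[k][:,:2].mean(0))
"
```

```text
now 10.625 [0.5067 0.2131 0.2751] yaw 26.41 F [ 0.2 -0.3 -0.6] op 0.763
move [ 5.1 -7.4 -0.2] [-3.59  0.1  -0.34]
handle 986 ((0.5027779936790466, 0.21393480896949768), (0.02406913787126541, 0.043923377990722656), 24.69721794128418) 0.1576189989644832
stone z 0.09590763257235141 ring z 0.09039389329964076
bridge z 558 0.09781124420921208
small [ 0.54794449 -0.15868034]
```

View pics/w4.png

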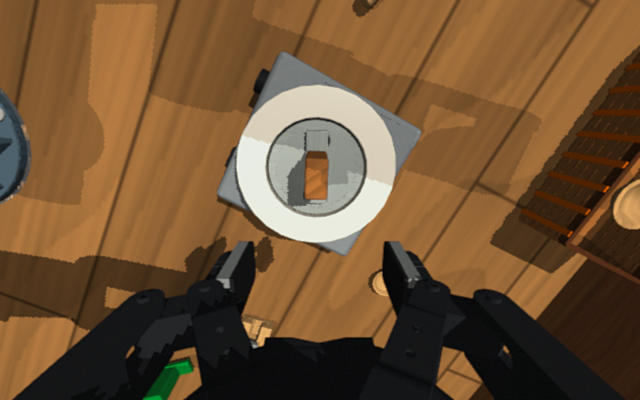

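The picture shows the spanner upright and centred in the ring at (317,170), with the gripper clear. Measured handle top is 157.6 mm and bridge top 97.8 mm, so it is fully seated. The small spanner is unmoved.

```bash
python3 -c "
from h import *
print(ctrl.hand_in())"
```

```text
the job is handed in; nothing more can be done
None
```

I took the fitting spanner (43 x 23 mm handle) from the rail stand and set its pins in the ring's holes. I then turned the ring anticlockwise to its stop, let go and handed in at about 11 s on the robot's clock.

**Ring at its stop:** The spanner turned about 60° in all, and the turning torque climbed from 0.26 to 1.83 N m over the last 12°. I did not read the ring's angle directly. About 60° less up to 8° of pin play puts it at or close to 1.0 rad.

**Spanner seated:** It stands upright, with the handle centre about 2 mm from the ring's axis and about 38 mm above its face. The bridge top is at 97.8 mm, as it should be when fully down.

**Other checks:** The smaller spanner moved less than 1 mm by measurement. The gripper was open and about 160 mm up, touching nothing. No check failed or disagreed.

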